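Clamp the pellet die in the bench press

TASK

Slide the sample tray with the steel die all the way in under the ram of the press, then turn the star handle clockwise (seen from above), pushing one spoke after another, until the ram has come down and clamps the die firmly: stop when the handle, pushed near the spoke ends, has stiffened from about 7 N of free running to about 12 N. Never push on the handle with more than 20 N, keep the die upright in its nest, leave the other things on the bench alone, and let go of everything.

Things in the scene. Friction and masses are not known exactly. Their poses are not given: they have to be found in the camera images.
- press: Fixed bench press: blue base 200 x 360 x 25 mm, white spine 100 x 45 mm, 290 mm high, at its -y end, white head 90 mm wide over the die place (z 155 to 190 mm, from the spine to y = +38 mm). Origin: centre of the base's underside, on the bench, straight below the axis of handle and ram; z up, y to the side where the tray comes out.
- bearing (a point): Top centre of the handle's upper bearing (20 mm radius, z 262 to 286 mm above the bench), on the handle's axis. A white arm 32 mm wide (z 265 to 281 mm) runs from it to the spine, in the press's -y. Arm and spine bar the way above the spokes on the -y side, so the handle cannot be followed all round; the +x, -x and +y sides are free above the spokes.
- capstan: Star handle: hub 22 mm radius, 30 mm high, and four level spokes 12 mm thick with 24 mm balls (one black, three red) centred 104 mm from the axis. Origin: on the vertical axis at mid-height of the spokes, 225 mm above the bench; spokes lie along its +x (black ball), -x, +y, -y. It stays at this height; clockwise from above lowers the ram 24 mm a turn; it never turns back by itself.
- handle_hub (a point): The handle's axis at spoke height. To turn it takes 0.6 N m (7 N at 85 mm from the axis). The ram meets the die after 3.0 to 5.3 rad (unknown); then it grows 0.29 N m per further rad (3.4 N per rad at 85 mm). Right is 0.83 to 1.13 N m, best 0.98 (11.5 N square to the spoke; rubbing along it adds 1 or 2 N). Judge it while the handle turns slowly; at rest it feels less.
- tray: Aluminium tray 64 mm wide, 10 mm thick, sliding level along the press's y with 3 N friction; it stays where left; underside 30 to 36 mm above the bench. Origin: underside, on the axis of the die's round nest; axes like the press's. Fully in, at its end stop, the origin is on the press's axis; at the start 90 mm out to +y. The tray reaches from y = -40 to +210 mm.
- tray_handle (a point): Middle of the top edge of the tray's upright black handle plate: 56 mm wide (x), 10 mm thick (y), its top 64 mm and foot 10 mm above the tray's underside, 200 mm in +y from the tray's origin. Push its outer (+y) face towards the press, or pinch it.
- die: Loose steel die standing on the tray in the nest (a ring 6 mm high around it): cylinder of 50 mm diameter, 60 mm high with a 38 mm top step, 0.4 to 0.8 kg. Origin: centre of its underside.
- vial_jar: Amber jar, 56 mm diameter, 85 mm high, standing on the bench; bystander. Origin: centre of its underside.
- mortar: White ceramic mortar bowl, 84 mm diameter, 45 mm high, on the bench; bystander. Origin: centre of its underside.
Mind the look-alikes: they are no part of the job. Leave any black, brown or turquoise look-alike of the die alone.

How it is judged (in metres and radians):
On the way, in this order (a step that is already met when the one before it is completed fails the run):
1. the tray is fully in with the die upright in its nest, not yet clamped (y of tray in the frame of press between -0.006 and 0.006 m and horizontal distance between die and tray below 0.008 m and angle between die's own z axis and vertical below 0.08 rad and contact force between tray and die below 20 N), for 0.2 s.
2. the ram bears firmly on the die (y of tray in the frame of press between -0.006 and 0.006 m and contact force between tray and die above 60 N), for 0.2 s.
At the end, for the whole second after the job is handed in: The tray is within 6 mm of fully in, the die stands upright in its nest (within 8 mm and 0.08 rad), the ram presses it on the tray with 60 to 140 N, and the handle is at rest and released (all of step 2 and horizontal distance between die and tray below 0.008 m and angle between die's own z axis and vertical below 0.08 rad and contact force between tray and die below 140 N and angular speed of capstan below 0.05 rad/s); the robot touches nothing.
It fails at once if the handle is pushed with more than 22 N (contact force between any of the fingers, the arm and capstan above 22 N).
It fails at once if the die is over-pressed (more than 160 N) (contact force between tray and die above 160 N).
It fails at once if the die tips (angle between die's own z axis and vertical above 0.3 rad).
It fails at once if a bystander (jar or mortar) is moved by more than 20 mm (distance of any of vial_jar, mortar from where it was at the start of the episode above 0.02 m).
It also fails if it takes over 72 s, if anything falls off the work surface, if the arm or the gripper's body presses on something with over 40 N, if the wrist force passes 120 N, or if a joint passes its speed limit or range.

ROBOT

A 6-joint arm with a two-finger parallel gripper is mounted at the origin on the work surface. World frame = base frame: x ahead of the robot, y to its left, z up, the work surface at z = 0. Lengths are in mm, angles in degrees, forces in N, time in s.
With the tool pointing down it reaches from about 275 to 875 mm from the base axis. Payload 12.5 kg.
Tool frame: the origin (TCP) lies on the centre line of the jaws, within the pads' length; the fingertips stand 14 mm ahead of it and the grasp point (between the pads) lies 5 mm behind it (env.tip_reach is the distance from the TCP to the fingertips, in mm); z points along the fingers, y is the line along which they close (so a half turn about z gives the same grasp; the last joint's range is limited). The gripper opens to 85 mm and grips with 20 to 120 N. Pads are 22 mm wide; open, the fingers measure 114 mm over their backs; the gripper's body (76 mm by 85 mm) begins 54 mm behind the grasp point. The pads swing forward as they close: fully open they stand 13 mm farther back than shut.
Start: joints at [-79.962, 20.094, 94.641, -0, 65.266, -4.847], TCP at [141.308, -531.523, 245.29] pointing down, gripper open.
Joint ranges: [-157.81, 157.81], [-45, 120.19], [0.68, 151.7], [-89.99, 269.99], [4.06, 180], [-164.3, 164.3]. Speed limits (degrees/s): [127.2, 127.2, 159.86, 180, 180, 180].

INTERFACE

Orientations are given as a 3x3 rotation matrix whose columns are the frame's x, y, z axes.
In Python, from bench import env, optics gives the robot as it stands.
- The arm moves only by the shell command python3 -m handwheel 'ROWS' [FORCE]. ROWS is JSON, a list of rows, each a list of 3 entries, a list of its own where there are three numbers: the finger opening in mm, from 0 to 85.4, then the shift along the tool's x, y, z as a fraction of full scale, then the turn about the tool's z as a fraction of full scale. A call has 1 to 10 rows; each row is the pose to reach, as a shift and turn from the pose commanded when the call began, along the tool's axes at that moment; what a row does not reach only later rows make up. Full scale, the value 1, is 150 mm for a shift and pi/4 rad for a turn. A row lasts 1/10 s, in which the tool goes at most 50 mm and 8.59 degrees, less where a joint would pass 70% of its speed; a pose out of reach is approached as far as the arm can. A call with a number of a shift or a turn outside -1 to 1 is refused whole. A call with a gripper value outside its range is refused whole. The fingers move at their own pace and stop on an object; FORCE is the grip in N (left out, the last holds). Time passes only in rows, so rows that repeat a pose let the fingers close. It gives the time, the measured TCP pose, the force, the opening and the grip force at its end, in the units of the state.
- env.sense(): the state, without advancing time (a new reading comes with each control period).
- optics.get_image(name): name is "scene" or "top"; returns a dict with "pixels" (400x640x3 uint8, red, green, blue), "mtx" (3x3 intrinsics, pixels), "position" and "rotation" of the camera in the world. Camera axes: x right, y down, z forward; pixel columns grow to the right and rows downward; lengths in mm; the calibration is good to about 2 mm. A picture is of the moment at which its call begins. There is no depth.
- env.close_job(): hands the job in; it is judged then, once.
The state is a dict: "t": time; "joints": joint angles; "joint_velocities": joint speeds; "joint_torque": joint torques, N m; "tool_pos": TCP position; "tcp_rot": TCP orientation; "wrist_force": force on the tool from outside, world axes, zero at the start; "torque": the same for the moment, N m; "gripper_width": finger opening in mm; "grip_force": force on a finger pad.
Only numpy, scipy, OpenCV 4.12 (cv2) and the standard library are available. Lean on these libraries where they do the work, as an engineer would, in place of code of your own. Each camera call takes 0.05 s, during which the arm holds its last target. There are 200 camera calls.

## Working session

There is one attempt and no reset: what is moved stays moved. The work goes in short steps, Python scripts to look and compute and a shell command to move; the robot and the scene stay as the last step left them, time stands still between calls to the robot, and variables do not carry over. Pictures are saved under pics/ and viewed, at most 10 in all, crops included, and the job is handed in when it is done.

```bash
ls; mkdir -p pics; python3 - <<'E'
from bench import env, optics
import cv2
for n in("scene","top"):
    d=optics.get_image(n); cv2.imwrite(f"pics/{n}0.png",d["pixels"][:,:,::-1]); print(n,d["mtx"].tolist(),d["position"],d["rotation"])
s=env.sense();print(s)
E
```

```text
pics
scene [[496.48162458988037, 0.0, 319.19091570775953], [0.0, 496.48162458988037, 193.46198652514414], [0.0, 0.0, 1.0]] [1024.22422392 -528.57885819 1354.0651513 ] [[ 0.66697947  0.64291903 -0.37655478]
 [ 0.74507236 -0.57392667  0.33981665]
 [ 0.00235976 -0.50721129 -0.86181851]]
top [[408.07781021252026, 0.0, 322.279136093781], [0.0, 408.07781021252026, 205.63684969131833], [0.0, 0.0, 1.0]] [ 369.56266029  -45.04125922 1193.572341  ] [[-0.0185077  -0.98747127  0.15670979]
 [-0.9992774   0.01306456 -0.03569301]
 [ 0.03319848 -0.15725715 -0.98699952]]
{'t': 0.1, 'joints': array([-7.99616849e+01,  2.01205204e+01,  9.46730378e+01, -5.76137634e-04,
        6.52652240e+01, -4.84531075e+00]), 'joint_velocities': array([ 0.03533366, -0.00889598, -0.07856498, -0.00893545,  0.06147422,
        0.13053803]), 'joint_torque': array([ 8.82730637e-04, -5.06833792e+01, -2.91873962e+01, -5.19174114e-05,
        2.76216146e-03,  4.77438249e-06]), 'tool_pos': array([ 141.26237787, -531.2597826 ,  244.82085374]), 'tcp_rot': array([[ 9.66448449e-01,  2.56860583e-01, -1.87821868e-04],
       [ 2.56860640e-01, -9.66447926e-01,  1.00864525e-03],
       [ 7.75611531e-05, -1.02304768e-03, -9.99999474e-01]]), 'wrist_force': array([-0.42612439, -0.30299926,  0.01412873]), 'torque': array([ 0.02758856, -0.0022361 ,  0.03131575]), 'grip_force': 0.0, 'gripper_width': 85.37816428116737}
```

View pics/scene0.png

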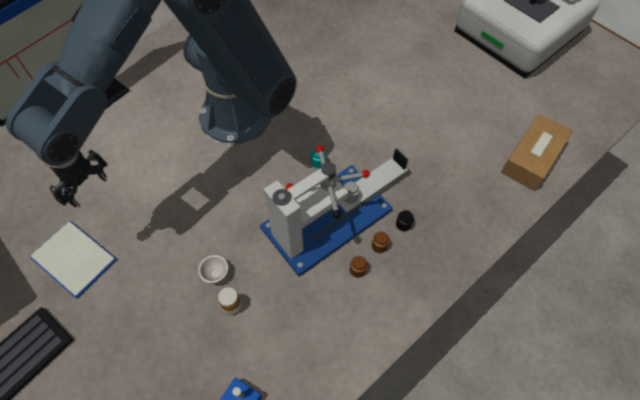

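View pics/top0.png

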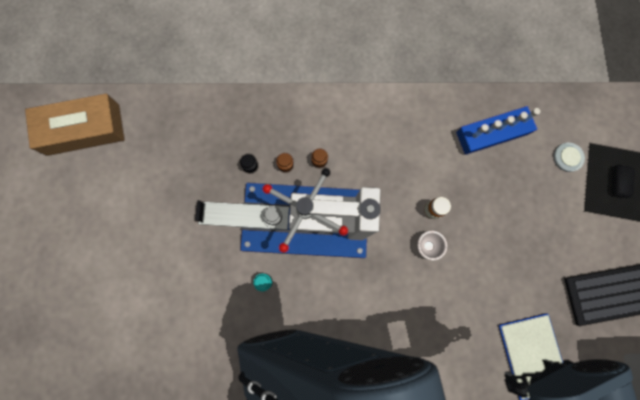

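The top view shows the hub at (305,206), the black ball at (326,172), and red balls at (267,188), (284,247) and (344,231). The tray handle is at (200,211), the die at about (271,215), and the bystanders at (440,207) and (432,245). Press +y points left in the image, which is world +y.

```bash
cat > h.py <<'E'
import numpy as np, cv2
from bench import env, optics
def ray(d,u,v,z):
    r=np.array(d["rotation"])@np.linalg.inv(d["mtx"])@[u,v,1]; p=np.array(d["position"]); return p+r*(z-p[2])/r[2]
def blobs(d,f,amin=8):
    h=cv2.cvtColor(d["pixels"],cv2.COLOR_RGB2HSV).astype(int); m=f(h[...,0],h[...,1],h[...,2]).astype(np.uint8)
    n,l,st,c=cv2.connectedComponentsWithStats(m); return [(c[i].round(1),st[i]) for i in range(1,n) if st[i][4]>=amin]
red=lambda h,s,v:((h<6)|(h>172))&(s>150)&(v>70)
def capstan():
    """red balls seen from top at z=225"""
    d=optics.get_image("top"); return [ray(d,*c,225) for c,st in blobs(d,red)]
E
python3 - <<'E'
from h import *
for n in("top","scene"):
    d=optics.get_image(n)
    for c,st in blobs(d,red): print(n,"red",c,st[4],ray(d,*c,225).round(1))
    for c,st in blobs(d,lambda h,s,v:v<45): 
        if st[4]<400: print(n,"blk",c,st,ray(d,*c,225).round(),ray(d,*c,97).round())
    for c,st in blobs(d,lambda h,s,v:(h>100)&(h<120)&(s>150)&(v>60),50): 
        print(n,"blue",c,st,ray(d,*c,25).round())
    if n=="top":
        h=cv2.cvtColor(d["pixels"],cv2.COLOR_RGB2HSV).astype(int);m=((h[...,0]>100)&(h[...,0]<120)&(h[...,1]>150)).astype(np.uint8)
        m[:,:230]=0;m[:,390:]=0;m[:160]=0;m[275:]=0
        q=cv2.boxPoints(cv2.minAreaRect(cv2.findNonZero(m)));print([ray(d,*p,25).round(1) for p in q])
E
```

```text
top red [266.7 188.3] 50 [567.4  53.2 225. ]
top red [343.1 230.4] 59 [ 462.9 -128.7  225. ]
top red [283.4 247.4] 54 [424.8  13.5 225. ]
top blk [248.1 163.4] [240 155  17  18 240] [630.  98. 225.] [664. 117.  97.]
top blk [325.4 171.7] [322 169   7   7  37] [607. -89. 225.] [638. -95.  97.]
top blk [199.3 211.1] [196 202   8  19 115] [514. 212. 225.] [533. 246.  97.]
top blue [494.5 131.7] [ 457  107   79   46 1458] [ 775. -614.   25.]
top blue [260.3 195.8] [246 184  39  20 373] [586.  92.  25.]
top blue [292.  189.2] [273 186  40  10 220] [605.   0.  25.]
top blue [338.7 191.7] [319 189  39   7 193] [ 596. -136.   25.]
top blue [262.5 240.4] [242 231  45  21 728] [457.  85.  25.]
top blue [325.3 245. ] [ 288  234   78   23 1345] [441. -94.  25.]
[array([431.9, 145.2,  25. ]), array([624.4, 136.5,  25. ]), array([ 599. , -222.2,   25. ]), array([ 405.7, -204.1,   25. ])]
scene red [319.4 148.1] 42 [421.9  15.  225. ]
scene red [365.4 173. ] 40 [566.3  52.7 225. ]
scene red [288.3 185.7] 19 [ 458.3 -128.8  225. ]
scene blk [5.1 2.7] [ 0  0 16 10 81] [-742. -378.  225.] [-942. -361.
[... 531 characters left out ...]
8   3  11] [ 255. -137.  225.] [167. -93.  97.]
scene blk [400.  158.6] [394 150  13  19 138] [596. 157. 225.] [548. 235.  97.]
scene blk [331.7 175.6] [329 173   6   6  19] [512. -21. 225.] [454.  37.  97.]
scene blk [337. 219.] [313 202  53  37 222] [ 618. -100.  225.] [572. -51.  97.]
scene blk [404.7 220.6] [396 211  18  20 270] [737.  26. 225.] [704.  89.  97.]
scene blue [16.2  7.8] [  0   0  41  21 244] [-996. -332.   25.]
scene blue [336.6 234. ] [ 261  195  130   80 2058] [582. -59.  25.]
scene blue [321.2 221.6] [303 210  32  22 228] [521. -65.  25.]
scene blue [ 94.8 278.6] [ 75 258  41  39  89] [ 230. -662.   25.]
scene blue [240.9 391.7] [221 379  40  21 411] [ 743. -537.   25.]
```

```bash
python3 -m handwheel '[[60,[0,0,-0.4],0.2],[60,[0,0,-0.8],0.4],[60,[0,0,-0.8],0.422],[60,[0,0,-0.8],0.422]]' 20
python3 -m handwheel '[[60,[0.125,-0.3,0],0],[60,[0.25,-0.6,0],0],[60,[0.375,-0.9,0],0],[60,[0.375,-0.9,0],0]]'
python3 -m handwheel '[[60,[0.125,-0.3,0],0],[60,[0.25,-0.6,0],0],[60,[0.375,-0.9,0],0],[60,[0.375,-0.9,0],0]]'
python3 -c "from h import *;s=env.sense();print(s['tool_pos'],s['tcp_rot'],s['wrist_force'],s['t'])"
```

```text
t: 0.6
tool_pos: [141.5, -532.3, 368.5]
tcp_rot: [[0.997, -0.072, 0.001], [-0.072, -0.997, -0.005], [0.001, 0.005, -1.0]]
wrist_force: [-0.2, -0.3, 0.0]
gripper_width: 60.1
grip_force: 0.0
t: 1.0
tool_pos: [208.5, -397.0, 364.5]
tcp_rot: [[0.998, -0.068, 0.0], [-0.068, -0.998, 0.002], [-0.0, -0.002, -1.0]]
wrist_force: [0.0, -0.6, 0.3]
gripper_width: 60.2
grip_force: 0.0
t: 1.4
tool_pos: [274.2, -266.8, 364.6]
tcp_rot: [[0.998, -0.066, -0.0], [-0.066, -0.998, 0.001], [-0.0, -0.001, -1.0]]
wrist_force: [0.4, -0.5, -0.3]
gripper_width: 59.8
grip_force: 0.0
[ 274.16918925 -266.77506552  364.59007124] [[ 9.97803881e-01 -6.62375431e-02 -6.21945860e-05]
 [-6.62373850e-02 -9.97802852e-01  1.44134010e-03]
 [-1.57528762e-04 -1.43405514e-03 -9.99998959e-01]] [ 0.41090137 -0.45490381 -0.2634225 ] 1.4
```

```bash

python3 -m handwheel '[[60,[0.125,-0.3,0],0],[60,[0.25,-0.6,0],0],[60,[0.375,-0.9,0],0],[60,[0.375,-0.9,0],0]]' >/dev/null
python3 -m handwheel '[[60,[0.125,-0.3,0],0],[60,[0.25,-0.6,0],0],[60,[0.375,-0.9,0],0],[60,[0.375,-0.9,0],0]]' >/dev/null
python3 -m handwheel '[[60,[0.125,-0.3,0],0],[60,[0.25,-0.6,0],0],[60,[0.375,-0.9,0],0],[60,[0.375,-0.9,0],0]]'
python3 -m handwheel '[[60,[0.125,-0.3,0],0],[60,[0.25,-0.6,0],0],[60,[0.375,-0.9,0],0],[60,[0.375,-0.9,0],0],[60,[0.375,-0.9,0],0]]'
cat >> h.py <<'E'
C=np.array([515.5,-37.8]); YAW=np.radians(-4.1)
EX=np.array([np.cos(YAW),np.sin(YAW)]); EY=np.array([-EX[1],EX[0]])
def st():
    s=env.sense(); p=s["tool_pos"]; q=p[:2]-C; f=s["wrist_force"]
    print("t",round(s["t"],2),"press",(q@EX).round(1),(q@EY).round(1),p[2].round(1),"yaw",np.degrees(np.arctan2(s["tcp_rot"][1,0],s["tcp_rot"][0,0])).round(2),"F press",(f[:2]@EX).round(1),(f[:2]@EY).round(1),f[2].round(1),"w",round(s["gripper_width"],1),"grip",round(s["grip_force"],1))
E
python3 -c "from h import *;st()"
```

```text
t: 2.6
tool_pos: [471.9, 123.5, 363.7]
tcp_rot: [[0.998, -0.069, -0.002], [-0.069, -0.998, 0.0], [-0.002, 0.0, -1.0]]
wrist_force: [-1.0, -0.7, -0.0]
gripper_width: 60.0
grip_force: 0.0
t: 3.1
tool_pos: [536.6, 250.7, 363.9]
tcp_rot: [[0.997, -0.072, -0.002], [-0.072, -0.997, -0.001], [-0.002, 0.002, -1.0]]
wrist_force: [0.0, -0.6, 0.2]
gripper_width: 59.8
grip_force: 0.0
t 3.1 press 0.4 289.2 363.9 yaw -4.1 F press 0.0 -0.6 0.2 w 59.8 grip 0.0
```

```bash

python3 -m handwheel '[[60,[0,0,0.3],0],[60,[0,0,0.6],0],[60,[0,0,0.9],0],[60,[0,0,0.95],0]]' >/dev/null
python3 -m handwheel '[[60,[0,0,0.2],0],[60,[0,0,0.4],0],[60,[0,0,0.6],0],[60,[0,0,0.75],0],[60,[0,0,0.85],0],[60,[0,0,0.93],0],[60,[0,0,0.93],0]]'>/dev/null
python3 -c "from h import *;st();cv2.imwrite('pics/s1.png',cv2.resize(optics.get_image('scene')['pixels'][120:290,230:450,::-1],None,fx=3,fy=3))"
```

```text
t 4.2 press -0.3 290.2 83.1 yaw -4.13 F press 0.1 -0.3 0.7 w 60.0 grip 0.0
```

View pics/s1.png

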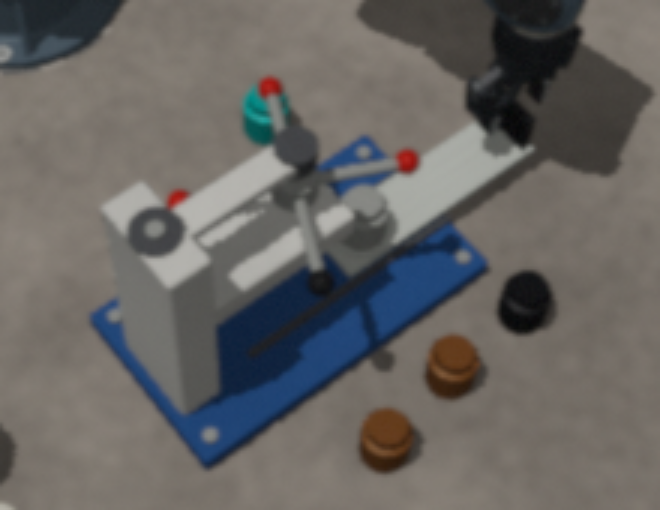

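The fingers straddle the tray's handle plate, at crop (500,120). Next I pinch it and slide the tray in.

```bash

python3 -m handwheel '[[8,[0,0,0],0],[8,[0,0,0],0],[6,[0,0,0],0],[5,[0,0,0],0],[5,[0,0,0],0],[5,[0,0,0],0],[5,[0,0,0],0]]' 20
python3 -c "from h import *;st()"
python3 -m handwheel '[[5,[0,0.02,0],0],[5,[0,0.06,0],0],[5,[0,0.12,0],0],[5,[0,0.18,0],0],[5,[0,0.24,0],0],[5,[0,0.3,0],0],[5,[0,0.35,0],0],[5,[0,0.4,0],0],[5,[0,0.43,0],0],[5,[0,0.44,0],0]]' >/dev/null
python3 -c "from h import *;st()"
python3 -m handwheel '[[5,[0,0.02,0],0],[5,[0,0.04,0],0],[5,[0,0.06,0],0],[5,[0,0.08,0],0],[5,[0,0.1,0],0]]' >/dev/null
python3 -c "from h import *;st()"
```

```text
t: 4.95
tool_pos: [536.0, 250.4, 83.9]
tcp_rot: [[0.997, -0.072, -0.001], [-0.072, -0.997, -0.003], [-0.0, 0.003, -1.0]]
wrist_force: [-0.9, -15.0, 8.6]
gripper_width: 9.6
grip_force: 22.6
t 4.95 press -0.2 288.9 83.9 yaw -4.11 F press 0.1 -15.0 8.6 w 9.6 grip 22.6
t 5.95 press -0.3 224.7 84.0 yaw -4.12 F press -2.8 4.0 7.6 w 9.8 grip 22.8
t 6.45 press -0.4 210.0 84.0 yaw -4.1 F press -3.6 3.0 8.1 w 9.9 grip 22.9
```

```bash

python3 -m handwheel '[[5,[0,0.01,0],0],[5,[0,0.02,0],0],[5,[0,0.03,0],0],[5,[0,0.035,0],0],[5,[0,0.04,0],0]]' >/dev/null
python3 -c "from h import *;st()"
python3 -m handwheel '[[5,[0,0.01,0],0],[5,[0,0.015,0],0]]' >/dev/null
python3 -c "from h import *;st()"
python3 -m handwheel '[[5,[0,0.01,0],0],[5,[0,0.015,0],0]]' >/dev/null
python3 -c "from h import *;st()"
```

```text
t 6.95 press -0.4 204.0 84.0 yaw -4.1 F press -2.7 3.3 8.5 w 9.7 grip 22.9
t 7.15 press -0.4 201.8 84.0 yaw -4.1 F press -3.0 3.7 7.9 w 9.2 grip 22.9
t 7.35 press -0.4 199.5 84.0 yaw -4.1 F press -4.2 3.1 8.4 w 9.8 grip 22.9
```

```bash

python3 -m handwheel '[[5,[0,0.007,0],0],[5,[0,0.014,0],0]]' >/dev/null
python3 -c "from h import *;st()"
python3 -m handwheel '[[5,[0,0.007,0],0],[5,[0,0.014,0],0]]' >/dev/null
python3 -c "from h import *;st()"
```

```text
t 7.55 press -0.4 198.7 84.0 yaw -4.14 F press -4.8 19.9 4.2 w 9.7 grip 22.8
t 7.75 press -0.3 198.5 84.0 yaw -4.16 F press -5.4 36.1 2.0 w 9.7 grip 24.5
```

```bash

python3 -m handwheel '[[5,[0,-0.01,0],0],[5,[0,-0.015,0],0],[30,[0,-0.015,0],0],[30,[0,-0.015,0],0],[30,[0,-0.015,0],0],[30,[0,-0.015,0],0]]' >/dev/null
python3 -c "from h import *;st()"
python3 -m handwheel '[[30,[0,0,-0.2],0],[30,[0,0,-0.5],0],[30,[0,0,-0.8],0],[30,[0,0,-1],0]]' >/dev/null
python3 -m handwheel '[[30,[0,0,-0.3],0],[30,[0,0,-0.6],0],[30,[0,0,-0.87],0],[30,[0,0,-0.87],0]]' >/dev/null
python3 -m handwheel '[[30,[-0.15,0.3,0],0],[30,[-0.3,0.6,0],0],[30,[-0.4,0.9,0],0],[30,[-0.48,1,0],0],[30,[-0.48,1,0],0]]' >/dev/null
python3 -m handwheel '[[30,[0,0.09,0],-0.19],[30,[0,0.09,0],-0.38],[30,[0,0.09,0],-0.57],[30,[0,0.09,0],-0.76],[30,[0,0.09,0],-0.95],[30,[0,0.09,0],-1]]' >/dev/null
python3 -c "from h import *;st();print(env.sense()['joints'].round(1));cv2.imwrite('pics/t2.png',cv2.resize(optics.get_image('top')['pixels'][130:290,180:400,::-1],None,fx=3,fy=3))"
```

```text
t 8.35 press -0.4 197.0 83.2 yaw -4.12 F press -0.6 0.8 -0.2 w 29.9 grip 0.0
t 10.25 press -72.1 34.4 363.2 yaw 41.23 F press 0.7 -0.0 0.6 w 29.9 grip 0.0
[-5.8  2.8 99.2  0.  78.  43. ]
```

View pics/t2.png

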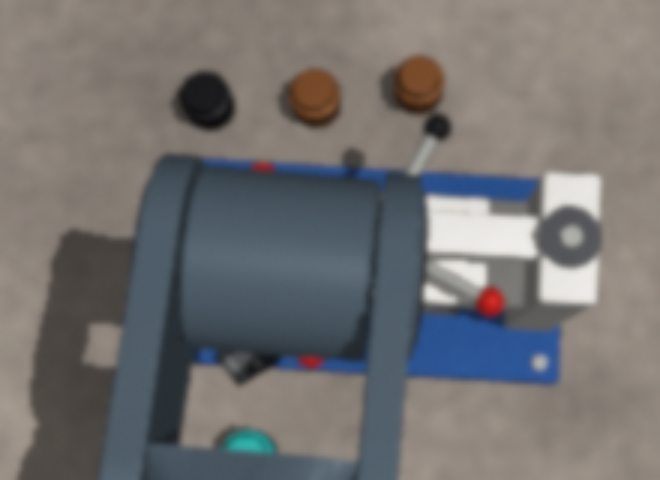

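The arm covers the hub from above. The black ball at (436,126) and the red ball at (490,302) haven't moved. Next I finish the turn and check from the scene camera.

```bash

python3 -m handwheel '[[30,[0,0,0],-0.19],[30,[0,0,0],-0.38],[30,[0,0,0],-0.57],[30,[0,0,0],-0.76],[30,[0,0,0],-0.95],[30,[0,0,0],-1]]' >/dev/null
python3 -m handwheel '[[30,[0,0,0],-0.19],[30,[0,0,0],-0.38],[30,[0,0,0],-0.57],[30,[0,0,0],-0.76],[30,[0,0,0],-0.95],[30,[0,0,0],-1]]' >/dev/null
python3 -m handwheel '[[30,[0,0,0],-0.19],[30,[0,0,0],-0.38],[30,[0,0,0],-0.427],[30,[0,0,0],-0.427]]' >/dev/null
python3 -m handwheel '[[30,[0,0,0.2],0],[30,[0,0,0.4],0],[30,[0,0,0.4],0]]' >/dev/null
python3 - <<'E'
from h import *
st();d=optics.get_image('scene');cv2.imwrite('pics/s2.png',cv2.resize(d['pixels'][110:290,230:450,::-1],None,fx=3,fy=3))
for c,s in blobs(d,red): print(c,ray(d,*c,225).round(1))
E
```

```text
t 12.2 press -73.8 34.1 300.7 yaw 150.0 F press -0.2 -0.0 0.0 w 30.1 grip 0.0
[319.4 148.3] [422.4  14.5 225. ]
[365.5 173.1] [566.7  52.7 225. ]
[288.3 185.7] [ 458.3 -128.8  225. ]
```

View pics/s2.png

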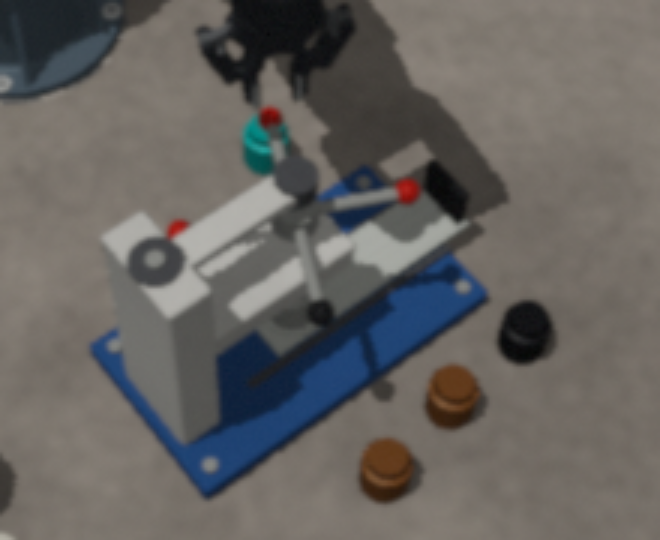

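The tray is in, with its black handle plate at (447,190). The gripper sits above the red-ball spoke at (270,117), with one finger on each side.

```bash
cat >> h.py <<'E'
def tq():
    s=env.sense(); p=s["tool_pos"]; q=p[:2]-C; f=s["wrist_force"]; M=q[0]*f[1]-q[1]*f[0]
    a=np.degrees(np.arctan2(q@EY,q@EX)); r=np.hypot(*q); u=q/r
    print("t",round(s["t"],2),"phi",a.round(1),"R",r.round(1),"z",p[2].round(1),"yaw+4.1",(np.degrees(np.arctan2(s["tcp_rot"][1,0],s["tcp_rot"][0,0]))+4.1).round(1),"Frad",(f[:2]@u).round(1),"Ftan",(M/r).round(1),"Fz",f[2].round(1),"M",(M/1000).round(3),"Tz",s["torque"].round(2),"w",round(s["gripper_width"],1))
E
python3 - <<'E'
import numpy as np
R,d=81,9
for st in (3,1.5):
  print([[30,[round((-R*(1-np.cos(t))+d*np.sin(t))/150,4),round((R*np.sin(t)+d*(1-np.cos(t)))/150,4),0],round(np.degrees(t)/45,4)] for t in np.radians(st*np.arange(1,11))])
E
python3 -m handwheel '[[30,[0,0,0.2],0],[30,[0,0,0.4],0],[30,[0,0,0.5],0],[30,[0,0,0.527],0],[30,[0,0,0.527],0]]' >/dev/null
python3 -c "from h import *;tq()"
python3 -m handwheel '[[30,[0,0.02,0],0],[30,[0,0.035,0],0],[30,[0,0.045,0],0],[30,[0,0.05,0],0]]' >/dev/null
python3 -c "from h import *;tq()"
```

```text
[[30, [np.float64(0.0024), np.float64(0.0283), 0], np.float64(0.0667)], [30, [np.float64(0.0033), np.float64(0.0568), 0], np.float64(0.1333)], [30, [np.float64(0.0027), np.float64(0.0852), 0], np.float64(0.2)], [30, [np.float64(0.0007), np.float64(0.1136), 0], np.float64(0.2667)], [30, [np.float64(-0.0029), np.float64(0.1418), 0], np.float64(0.3333)], [30, [np.float64(-0.0079), np.float64(0.1698), 0], np.float64(0.4)], [30, [np.float64(-0.0144), np.float64(0.1975), 0], np.float64(0.4667)], [30, [np.float64(-0.0223), np.float64(0.2248), 0], np.float64(0.5333)], [30, [np.float64(-0.0316), np.float64(0.2517), 0], np.float64(0.6)], [30, [np.float64(-0.0423), np.float64(0.278), 0], np.float64(0.6667)]]
[[30, [np.float64(0.0014), np.float64(0.0142), 0], np.float64(0.0333)], [30, [np.float64(0.0024), np.float64(0.0283), 0], np.float64(0.0667)], [30, [np.float64(0.003), np.float64(0.0426), 0], np.float64(0.1)], [30, [np.float64(0.0033), np.float64(0.0568), 0], np.float64(0.1333)], [30, [np.float64(0.0032), np.float64(0.071), 0], np.float64(0.1667)], [30, [np.float64(0.0027), np.float64(0.0852), 0], np.float64(0.2)], [30, [np.float64(0.0019), np.float64(0.0994), 0], np.float64(0.2333)], [30, [np.float64(0.0007), np.float64(0.1136), 0], np.float64(0.2667)], [30, [np.float64(-0.0009), np.float64(0.1277), 0], np.float64(0.3)], [30, [np.float64(-0.0029), np.float64(0.1418), 0], np.float64(0.3333)]]
t 12.75 phi 154.7 R 79.3 z 225.8 yaw+4.1 154.2 Frad -0.0 Ftan -1.4 Fz -0.5 M -0.113 Tz [ 0.   -0.03  0.01] w 30.3
t 13.15 phi 149.4 R 80.0 z 225.1 yaw+4.1 154.2 Frad -0.5 Ftan 0.1 Fz 0.2 M 0.011 Tz [ 0.01  0.02 -0.04] w 29.9
```

```bash

python3 - <<'E'
import numpy as np
R,d=80,-9
for st in (3,1.5):
  for t in np.radians(st*np.arange(1,11)): print(f"[30,[{(-R*(1-np.cos(t))+d*np.sin(t))/150:.3f},{(R*np.sin(t)+d*(1-np.cos(t)))/150:.3f},0],{np.degrees(t)/45:.4f}]",end=",")
  print()
E
python3 -m handwheel '[[30,[0,0,0.027],0],[30,[0,0.005,0.027],0],[30,[0,0.01,0.027],0]]' >/dev/null
python3 -c "from h import *;tq()"
python3 -m handwheel '[[30,[0,0.005,0],0],[30,[0,0.01,0],0]]' >/dev/null
python3 -c "from h import *;tq()"
python3 -m handwheel '[[30,[0,0.005,0],0],[30,[0,0.01,0],0]]' >/dev/null
python3 -c "from h import *;tq()"
```

```text
[30,[-0.004,0.028,0],0.0667],[30,[-0.009,0.055,0],0.1333],[30,[-0.016,0.083,0],0.2000],[30,[-0.024,0.110,0],0.2667],[30,[-0.034,0.136,0],0.3333],[30,[-0.045,0.162,0],0.4000],[30,[-0.057,0.187,0],0.4667],[30,[-0.071,0.212,0],0.5333],[30,[-0.085,0.236,0],0.6000],[30,[-0.101,0.259,0],0.6667],
[30,[-0.002,0.014,0],0.0333],[30,[-0.004,0.028,0],0.0667],[30,[-0.006,0.042,0],0.1000],[30,[-0.009,0.055,0],0.1333],[30,[-0.012,0.069,0],0.1667],[30,[-0.016,0.083,0],0.2000],[30,[-0.020,0.096,0],0.2333],[30,[-0.024,0.110,0],0.2667],[30,[-0.029,0.123,0],0.3000],[30,[-0.034,0.136,0],0.3333],
t 13.45 phi 148.6 R 80.4 z 220.5 yaw+4.1 154.2 Frad 0.0 Ftan 0.1 Fz 0.4 M 0.01 Tz [0.02 0.01 0.02] w 29.8
t 13.65 phi 148.0 R 80.5 z 220.5 yaw+4.1 154.2 Frad -1.5 Ftan 6.3 Fz 0.2 M 0.507 Tz [-1.04  0.5  -0.06] w 29.8
t 13.85 phi 147.0 R 80.7 z 220.5 yaw+4.1 154.2 Frad -0.3 Ftan 8.2 Fz 1.4 M 0.662 Tz [-1.06  0.64 -0.06] w 29.6
```

Contact made and the handle is running free, at M≈0.6 N·m as expected. Now I follow the arc.

```bash

python3 -m handwheel '[[30,[-0.002,0.014,0],0.0333],[30,[-0.004,0.028,0],0.0667],[30,[-0.006,0.042,0],0.1],[30,[-0.009,0.055,0],0.1333],[30,[-0.012,0.069,0],0.1667],[30,[-0.016,0.083,0],0.2],[30,[-0.02,0.096,0],0.2333],[30,[-0.024,0.11,0],0.2667],[30,[-0.029,0.123,0],0.3],[30,[-0.034,0.136,0],0.3333]]' >/dev/null
python3 -c "from h import *;tq()"
python3 -m handwheel '[[30,[-0.004,0.028,0],0.0667],[30,[-0.009,0.055,0],0.1333],[30,[-0.016,0.083,0],0.2],[30,[-0.024,0.11,0],0.2667],[30,[-0.034,0.136,0],0.3333],[30,[-0.045,0.162,0],0.4],[30,[-0.057,0.187,0],0.4667],[30,[-0.071,0.212,0],0.5333],[30,[-0.085,0.236,0],0.6],[30,[-0.101,0.259,0],0.6667]]' >/dev/null
python3 -c "from h import *;tq()"
```

```text
t 14.85 phi 132.0 R 80.7 z 220.5 yaw+4.1 139.2 Frad -4.8 Ftan 6.4 Fz 0.2 M 0.514 Tz [-1.22  0.39  0.06] w 30.3
t 15.85 phi 102.4 R 81.5 z 220.4 yaw+4.1 109.1 Frad -4.5 Ftan 6.4 Fz 0.9 M 0.518 Tz [-0.78  0.91  0.07] w 30.0
```

```bash
sed -i 's#"M",(M/1000).round(3)#"M",(M/1000+s["torque"][2]).round(3)#' h.py
python3 -m handwheel '[[30,[-0.004,0.028,0],0.0667],[30,[-0.009,0.055,0],0.1333],[30,[-0.016,0.083,0],0.2],[30,[-0.024,0.11,0],0.2667],[30,[-0.034,0.136,0],0.3333],[30,[-0.045,0.162,0],0.4],[30,[-0.057,0.187,0],0.4667],[30,[-0.071,0.212,0],0.5333],[30,[-0.085,0.236,0],0.6],[30,[-0.101,0.259,0],0.6667]]' >/dev/null
python3 -c "from h import *;tq()"
python3 -m handwheel '[[30,[-0.004,0.028,0],0.0667],[30,[-0.009,0.055,0],0.1333],[30,[-0.016,0.083,0],0.2],[30,[-0.024,0.11,0],0.2667],[30,[-0.034,0.136,0],0.3333],[30,[-0.045,0.162,0],0.4],[30,[-0.057,0.187,0],0.4667],[30,[-0.071,0.212,0],0.5333],[30,[-0.085,0.236,0],0.6],[30,[-0.101,0.259,0],0.6667]]' >/dev/null
python3 -c "from h import *;tq();print(env.sense()['joints'].round(0))"
```

```text
t 16.85 phi 73.1 R 82.0 z 220.3 yaw+4.1 79.1 Frad -5.0 Ftan 5.5 Fz 2.2 M 0.57 Tz [-0.29  1.18  0.12] w 30.2
t 17.85 phi 43.9 R 82.3 z 220.4 yaw+4.1 49.1 Frad -1.6 Ftan 6.1 Fz 1.5 M 0.601 Tz [0.64 0.78 0.1 ] w 29.8
[-3. 25. 92.  0. 64. 42.]
```

```bash

python3 -m handwheel '[[30,[-0.006,0.028,0],0.0667],[30,[-0.013,0.055,0],0.1333],[30,[-0.022,0.083,0],0.2],[30,[-0.032,0.11,0],0.2667],[30,[-0.044,0.136,0],0.3333],[30,[-0.057,0.162,0],0.4],[30,[-0.07,0.187,0],0.4667],[30,[-0.084,0.212,0],0.5333],[30,[-0.098,0.236,0],0.6],[30,[-0.114,0.259,0],0.6667]]' >/dev/null
python3 -c "from h import *;tq()"
python3 -m handwheel '[[30,[-0.004,0.028,0],0.0667],[30,[-0.009,0.055,0],0.1333],[30,[-0.016,0.083,0],0.2],[30,[-0.024,0.11,0],0.2667],[30,[-0.034,0.136,0],0.3333],[30,[-0.045,0.162,0],0.4],[30,[-0.057,0.187,0],0.4667],[30,[-0.071,0.212,0],0.5333],[30,[-0.085,0.236,0],0.6],[30,[-0.101,0.259,0],0.6667]]' >/dev/null
python3 -c "from h import *;tq()"
```

```text
t 18.85 phi 13.9 R 81.0 z 220.6 yaw+4.1 19.1 Frad 2.6 Ftan 7.4 Fz 0.6 M 0.578 Tz [ 1.24 -0.31 -0.02] w 30.1
t 19.85 phi -16.2 R 80.9 z 220.7 yaw+4.1 -10.9 Frad 3.9 Ftan 7.7 Fz -2.5 M 0.571 Tz [ 0.89 -0.95 -0.05] w 30.2
```

```bash

python3 -m handwheel '[[30,[-0.002,0.014,0],0.0333],[30,[-0.004,0.028,0],0.0667],[30,[-0.006,0.042,0],0.1],[30,[-0.009,0.055,0],0.1333],[30,[-0.012,0.069,0],0.1667],[30,[-0.016,0.083,0],0.2]]' >/dev/null
python3 -c "from h import *;tq()"
python3 -m handwheel '[[30,[0,-0.03,0],0],[30,[0,-0.06,0],0],[30,[0,-0.06,0],0],[30,[0,-0.06,-0.2],0],[30,[0,-0.06,-0.5],0],[30,[0,-0.06,-0.8],0],[30,[0,-0.06,-1],0],[30,[0,-0.06,-1],0]]' >/dev/null
python3 -c "from h import *;tq()"
python3 -m handwheel '[[30,[-0.3,0,0],0],[30,[-0.6,0,0],0],[30,[-0.9,0,0],0],[30,[-1,0,0],0],[30,[-1,0,0],0]]' >/dev/null
python3 -m handwheel '[[30,[-0.067,0,0],-0.19],[30,[-0.067,0,0],-0.38],[30,[-0.067,0,0],-0.57],[30,[-0.067,0,0],-0.76],[30,[-0.067,0,0],-0.95],[30,[-0.067,0,0],-1]]' >/dev/null
python3 -m handwheel '[[30,[0,0,0],-0.19],[30,[0,0,0],-0.38],[30,[0,0,0],-0.57],[30,[0,0,0],-0.76],[30,[0,0,0],-0.95],[30,[0,0,0],-1]]' >/dev/null
python3 -m handwheel '[[30,[0,0,0],-0.19],[30,[0,0,0],-0.38],[30,[0,0,0],-0.57],[30,[0,0,0],-0.76],[30,[0,0,0],-0.95],[30,[0,0,0],-1]]' >/dev/null
python3 -m handwheel '[[30,[0,0,0],-0.19],[30,[0,0,0],-0.38],[30,[0,0,0],-0.57],[30,[0,0,0],-0.76],[30,[0,0,0],-0.95],[30,[0,0,0],-1],[30,[0,0,0],-1]]' >/dev/null
python3 - <<'E'
from h import *
st();tq()
for n in('scene','top'):
  d=optics.get_image(n)
  for c,s in blobs(d,red):
    w=ray(d,*c,225);q=w[:2]-C; print(n,c,s[4],w.round(1),np.hypot(*q).round(1),np.degrees(np.arctan2(q@EY,q@EX)).round(1))
cv2.imwrite('pics/s3.png',cv2.resize(optics.get_image('scene')['pixels'][110:290,230:450,::-1],None,fx=3,fy=3))
E
```

```text
t 20.45 phi -25.2 R 80.8 z 220.8 yaw+4.1 -19.9 Frad 3.6 Ftan 7.7 Fz -1.2 M 0.575 Tz [ 0.7  -1.06 -0.04] w 30.0
t 21.25 phi -19.4 R 80.8 z 375.4 yaw+4.1 -19.8 Frad 0.7 Ftan -1.0 Fz -0.6 M -0.173 Tz [ 0.02 -0.02 -0.09] w 30.0
t 24.25 press -74.7 27.2 370.0 yaw 156.12 F press -1.0 -1.0 -0.1 w 29.9 grip 0.0
t 24.25 phi 160.0 R 79.5 z 370.0 yaw+4.1 160.2 Frad 0.6 Ftan 1.3 Fz -0.1 M 0.09 Tz [ 0.05 -0.02 -0.01] w 29.9
scene [364.1 169.4] 49 [555.6  58.2 225. ] 104.1 71.4
scene [341.7 212.8] 57 [612.7 -78.7 225. ] 105.5 -18.7
top [320.6 168.8] 60 [614.4 -77.7 225. ] 106.6 -17.9
top [345.4 224.7] 51 [ 476.5 -134.5  225. ] 104.3 -107.9
```

View pics/s3.png

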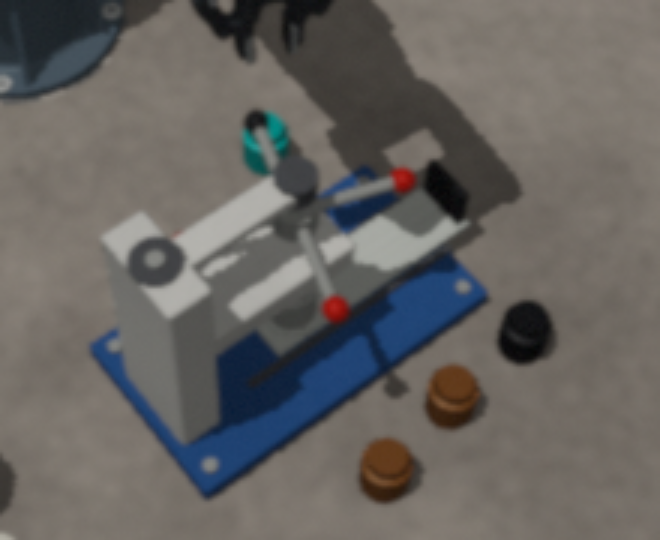

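The black-ball spoke is now at (257,120), about 162° in the press frame, and the gripper is above it. It has turned 3.02 rad so far. Next I go down and start the second sweep.

```bash

python3 -m handwheel '[[30,[0,0,0.25],0],[30,[0,0,0.5],0],[30,[0,0,0.75],0],[30,[0,0,0.9],0],[30,[0,0,0.99],0],[30,[0,0,0.99],0]]' >/dev/null
python3 -c "from h import *;tq()"
python3 -m handwheel '[[30,[0,0.015,0],0],[30,[0,0.028,0],0],[30,[0,0.035,0],0],[30,[0,0.04,0],0],[30,[0,0.045,0],0]]' >/dev/null
python3 -c "from h import *;tq()"
python3 -m handwheel '[[30,[0,0.005,0],0],[30,[0,0.01,0],0]]' >/dev/null
python3 -c "from h import *;tq()"
```

```text
t 25.0 phi 160.2 R 80.9 z 220.6 yaw+4.1 160.1 Frad 0.5 Ftan 0.6 Fz -0.2 M 0.039 Tz [-0.03  0.03 -0.01] w 30.2
t 25.5 phi 155.4 R 80.2 z 222.8 yaw+4.1 160.2 Frad -0.7 Ftan 7.1 Fz 4.1 M 0.658 Tz [-1.11  0.41  0.09] w 30.1
t 25.7 phi 154.4 R 80.4 z 222.8 yaw+4.1 160.2 Frad -0.3 Ftan 6.7 Fz 5.0 M 0.507 Tz [-1.03  0.5  -0.03] w 30.2
```

```bash

python3 -m handwheel '[[30,[-0.002,0.014,0],0.0333],[30,[-0.004,0.028,0],0.0667],[30,[-0.006,0.042,0],0.1],[30,[-0.009,0.055,0],0.1333],[30,[-0.012,0.069,0],0.1667],[30,[-0.016,0.083,0],0.2],[30,[-0.02,0.096,0],0.2333],[30,[-0.024,0.11,0],0.2667],[30,[-0.029,0.123,0],0.3],[30,[-0.034,0.136,0],0.3333]]' >/dev/null
python3 -c "from h import *;tq()"
python3 -m handwheel '[[30,[-0.002,0.014,0],0.0333],[30,[-0.004,0.028,0],0.0667],[30,[-0.006,0.042,0],0.1],[30,[-0.009,0.055,0],0.1333],[30,[-0.012,0.069,0],0.1667],[30,[-0.016,0.083,0],0.2],[30,[-0.02,0.096,0],0.2333],[30,[-0.024,0.11,0],0.2667],[30,[-0.029,0.123,0],0.3],[30,[-0.034,0.136,0],0.3333]]' >/dev/null
python3 -c "from h import *;tq()"
python3 -m handwheel '[[30,[-0.002,0.014,0],0.0333],[30,[-0.004,0.028,0],0.0667],[30,[-0.006,0.042,0],0.1],[30,[-0.009,0.055,0],0.1333],[30,[-0.012,0.069,0],0.1667],[30,[-0.016,0.083,0],0.2],[30,[-0.02,0.096,0],0.2333],[30,[-0.024,0.11,0],0.2667],[30,[-0.029,0.123,0],0.3],[30,[-0.034,0.136,0],0.3333]]' >/dev/null
python3 -c "from h import *;tq()"
```

```text
t 26.7 phi 139.4 R 80.2 z 222.7 yaw+4.1 145.2 Frad -2.1 Ftan 7.0 Fz 3.8 M 0.578 Tz [-1.01  0.56  0.02] w 29.9
t 27.7 phi 124.5 R 80.2 z 222.6 yaw+4.1 130.2 Frad -1.6 Ftan 7.3 Fz 4.2 M 0.635 Tz [-0.8   0.73  0.05] w 30.6
t 28.7 phi 109.5 R 80.2 z 222.4 yaw+4.1 115.2 Frad -2.0 Ftan 6.8 Fz 4.1 M 0.611 Tz [-0.48  0.99  0.06] w 30.0
```

Still running free. Next, three more 15° steps.

```bash

python3 -m handwheel '[[30,[-0.002,0.014,0],0.0333],[30,[-0.004,0.028,0],0.0667],[30,[-0.006,0.042,0],0.1],[30,[-0.009,0.055,0],0.1333],[30,[-0.012,0.069,0],0.1667],[30,[-0.016,0.083,0],0.2],[30,[-0.02,0.096,0],0.2333],[30,[-0.024,0.11,0],0.2667],[30,[-0.029,0.123,0],0.3],[30,[-0.034,0.136,0],0.3333]]' >/dev/null
python3 -c "from h import *;tq()"
python3 -m handwheel '[[30,[-0.002,0.014,0],0.0333],[30,[-0.004,0.028,0],0.0667],[30,[-0.006,0.042,0],0.1],[30,[-0.009,0.055,0],0.1333],[30,[-0.012,0.069,0],0.1667],[30,[-0.016,0.083,0],0.2],[30,[-0.02,0.096,0],0.2333],[30,[-0.024,0.11,0],0.2667],[30,[-0.029,0.123,0],0.3],[30,[-0.034,0.136,0],0.3333]]' >/dev/null
python3 -c "from h import *;tq()"
python3 -m handwheel '[[30,[-0.002,0.014,0],0.0333],[30,[-0.004,0.028,0],0.0667],[30,[-0.006,0.042,0],0.1],[30,[-0.009,0.055,0],0.1333],[30,[-0.012,0.069,0],0.1667],[30,[-0.016,0.083,0],0.2],[30,[-0.02,0.096,0],0.2333],[30,[-0.024,0.11,0],0.2667],[30,[-0.029,0.123,0],0.3],[30,[-0.034,0.136,0],0.3333]]' >/dev/null
python3 -c "from h import *;tq()"
```

```text
t 29.7 phi 94.6 R 80.2 z 222.4 yaw+4.1 100.2 Frad 1.2 Ftan 7.7 Fz 4.4 M 0.61 Tz [-0.04  1.23 -0.01] w 29.9
t 30.7 phi 79.7 R 80.4 z 222.4 yaw+4.1 85.2 Frad 0.8 Ftan 8.9 Fz 4.7 M 0.758 Tz [0.53 1.24 0.04] w 29.8
t 31.7 phi 64.8 R 80.5 z 222.4 yaw+4.1 70.2 Frad 2.7 Ftan 9.2 Fz 4.3 M 0.694 Tz [ 1.25  1.1  -0.04] w 30.1
```

```bash

python3 -m handwheel '[[30,[-0.002,0.014,0],0.0333],[30,[-0.004,0.028,0],0.0667],[30,[-0.006,0.042,0],0.1],[30,[-0.009,0.055,0],0.1333],[30,[-0.012,0.069,0],0.1667]]' >/dev/null
python3 -c "from h import *;tq()"
python3 -m handwheel '[[30,[-0.002,0.014,0],0.0333],[30,[-0.004,0.028,0],0.0667],[30,[-0.006,0.042,0],0.1],[30,[-0.009,0.055,0],0.1333],[30,[-0.012,0.069,0],0.1667]]' >/dev/null
python3 -c "from h import *;tq()"
python3 -m handwheel '[[30,[-0.002,0.014,0],0.0333],[30,[-0.004,0.028,0],0.0667],[30,[-0.006,0.042,0],0.1],[30,[-0.009,0.055,0],0.1333],[30,[-0.012,0.069,0],0.1667]]' >/dev/null
python3 -c "from h import *;tq()"
python3 -m handwheel '[[30,[-0.002,0.014,0],0.0333],[30,[-0.004,0.028,0],0.0667],[30,[-0.006,0.042,0],0.1],[30,[-0.009,0.055,0],0.1333],[30,[-0.012,0.069,0],0.1667]]' >/dev/null
python3 -c "from h import *;tq()"
```

```text
t 32.2 phi 57.3 R 80.7 z 222.4 yaw+4.1 62.7 Frad 3.6 Ftan 9.4 Fz 3.4 M 0.762 Tz [1.43 0.93 0.  ] w 29.8
t 32.7 phi 49.9 R 80.8 z 222.4 yaw+4.1 55.2 Frad 3.7 Ftan 9.5 Fz 3.4 M 0.708 Tz [ 1.65  0.75 -0.06] w 30.0
t 33.2 phi 42.4 R 81.0 z 222.4 yaw+4.1 47.7 Frad 5.2 Ftan 11.1 Fz 2.4 M 0.89 Tz [ 1.87  0.5  -0.01] w 30.1
t 33.7 phi 35.0 R 81.1 z 222.5 yaw+4.1 40.2 Frad 5.4 Ftan 11.5 Fz 1.6 M 0.915 Tz [ 2.    0.22 -0.02] w 29.7
```

```bash

python3 -m handwheel '[[30,[-0.002,0.014,0],0.0333],[30,[-0.004,0.028,0],0.0667],[30,[-0.006,0.042,0],0.1]]' >/dev/null
python3 -c "from h import *;tq()"
python3 -m handwheel '[[30,[-0.002,0.014,0],0.0333],[30,[-0.004,0.028,0],0.0667],[30,[-0.006,0.042,0],0.1]]' >/dev/null
python3 -c "from h import *;tq()"
python3 -m handwheel '[[30,[-0.002,0.014,0],0.0333],[30,[-0.004,0.028,0],0.0667],[30,[-0.006,0.042,0],0.1]]' >/dev/null
python3 -c "from h import *;tq()"
```

```text
t 34.0 phi 30.5 R 81.2 z 222.5 yaw+4.1 35.7 Frad 5.3 Ftan 11.2 Fz 0.9 M 0.926 Tz [2.06 0.11 0.02] w 30.1
t 34.3 phi 26.0 R 81.4 z 222.5 yaw+4.1 31.2 Frad 5.2 Ftan 12.3 Fz 1.4 M 1.006 Tz [ 2.07 -0.05  0.01] w 30.0
t 34.6 phi 21.5 R 81.5 z 222.5 yaw+4.1 26.7 Frad 6.4 Ftan 11.9 Fz -0.3 M 0.916 Tz [ 2.13 -0.31 -0.06] w 30.3
```

The readings, fitted with the known stiffness, give about 0.95 N·m, so the clamp is right. Now I let go: back off, raise and check.

```bash

python3 -m handwheel '[[30,[0,-0.02,0],0],[30,[0,-0.05,0],0],[30,[0,-0.06,0],0],[30,[0,-0.06,0],0]]' >/dev/null
python3 -c "from h import *;tq()"
python3 -m handwheel '[[30,[0,0,-0.1],0],[30,[0,0,-0.4],0],[30,[0,0,-0.7],0],[30,[0,0,-1],0],[30,[0,0,-1],0],[30,[0,0,-1],0]]' >/dev/null
python3 - <<'E'
from h import *
tq()
for n in('scene','top'):
  d=optics.get_image(n)
  for c,s in blobs(d,red):
    w=ray(d,*c,225);q=w[:2]-C; print(n,c,s[4],np.hypot(*q).round(1),np.degrees(np.arctan2(q@EY,q@EX)).round(1))
cv2.imwrite('pics/s4.png',cv2.resize(optics.get_image('scene')['pixels'][110:310,190:450,::-1],None,fx=3,fy=3)[:600])
E
```

```text
t 35.0 phi 26.6 R 79.9 z 222.3 yaw+4.1 26.7 Frad -0.7 Ftan 0.3 Fz -0.2 M -0.003 Tz [ 0.01  0.   -0.02] w 29.7
t 35.6 phi 26.4 R 80.0 z 372.8 yaw+4.1 26.7 Frad -0.0 Ftan 0.2 Fz -0.0 M -0.009 Tz [ 0.    0.02 -0.02] w 30.4
scene [342.8 150.1] 41 106.8 119.1
scene [292. 167.] 40 106.3 -150.8
scene [311.9 211.6] 50 105.2 -61.6
top [343.7 190.4] 49 104.8 -60.8
top [323.7 248.4] 51 104.2 -151.1
```

View pics/s4.png

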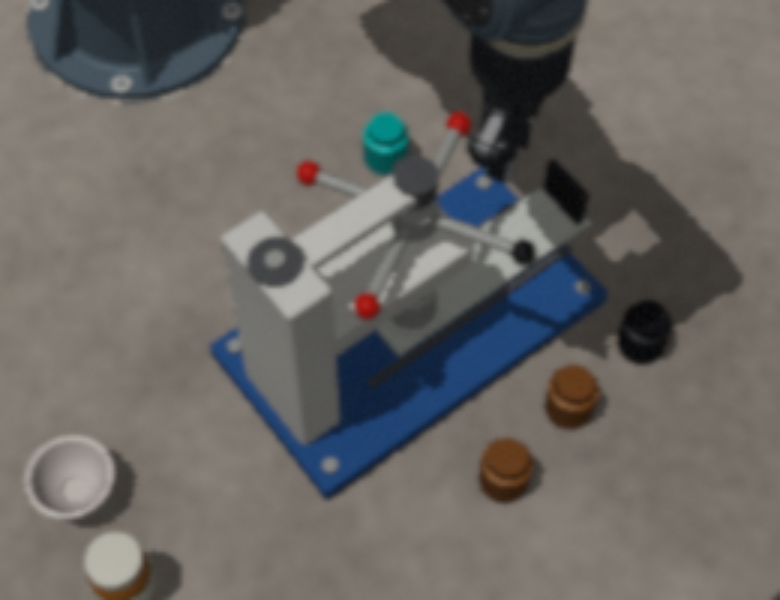

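The gripper is clear. The black-ball spoke is at (523,252), the tray is in with its plate at (566,190), the die stands under the ram at about (414,300), and the mortar and jar are untouched.

```bash
python3 -c "from bench import env;print(env.close_job())"
```

```text
the job is handed in; nothing more can be done
None
```

I slid the tray fully in, turned the handle about 5.3 rad clockwise until it took about 0.95 N·m (best is 0.98), let go of everything and handed the job in at about 36 s; the verdict was not shown.

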